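# Tip the walnuts into the carton and tare the empty bin

### The arm

A 7-joint arm with a two-finger parallel gripper is mounted at the origin on the work surface. World frame = base frame: x ahead of the robot, y to its left, z up, the work surface at z = 0. Lengths are in mm, angles in rad, forces in N, time in s.
With the tool pointing down it reaches from about 425 to 1025 mm from the base axis. Payload 9.4 kg.
Tool frame: the origin (TCP) lies at the very end of the fingers, on their centre line; the grasp point (between the pads) lies 19 mm behind it; x points along the fingers, z is the direction in which the jaws open and shut, and the axes are right-handed (so a half turn about x gives the same grasp; the last joint's range is limited). The gripper opens to 93 mm and grips with 3 to 60 N. Pads are 15 mm wide; open, the fingers measure 128 mm over their backs; the gripper's body (75 mm by 188 mm) begins 65 mm behind the grasp point.
Start: joints at [1.174, 0.599, -0.003, 1.599, 0.002, 0.943, -0.08], TCP at [227.913, -688.244, 218.618] pointing down, gripper open.
Joint ranges: [-2.57, 2.57], [-0.35, 1.97], [-1.29, 1.29], [0.11, 2.56], [-1.05, 4.19], [0.11, 1.86], [-2.63, 2.63]. Speed limits (rad/s): [2.22, 2.22, 3.01, 3.01, 3.14, 3.14, 3.14].

### API

Orientations are given as a unit quaternion [w, x, y, z].
In Python, from bench import arm, imaging, ticket gives the robot as it stands. The module is installed in compiled form; this text tells all that it offers.
- The arm moves only by the tool jog_arm, never from a script. Its argument "steps" is a list that holds one entry, the list of rows, each a list of 5 numbers: the opening, from -1 (shut) to 1 (fully open), then the shift along the tool's x, y, z in m, then the turn about the tool's x in rad. In form: [[[gripper, tx, ty, tz, turn], ...]]. A call has exactly 10 rows; each row is the pose to reach, as a shift and turn from the pose commanded when the call began, along the tool's axes at that moment; what a row does not reach only later rows make up. A row lasts 1/10 s, in which the tool goes at most 50 mm and 8.59 degrees, less where a joint would pass 70% of its speed; a pose out of reach is approached as far as the arm can. A call with a gripper value outside its range is refused whole. The fingers move at their own pace and stop on an object; the grip force is fixed at half the most. Time passes only in rows, so rows that repeat a pose let the fingers close, or fill a call up. It gives the time, the measured TCP pose, the force and the opening at its end, in the units of the state.
- arm.read_state(): the state, without advancing time (a new reading comes with each control period).
- imaging.capture(name): name is "side" or "top" or "wrist"; returns a dict with "frame" (480x640x3 uint8, blue, green, red), "fx", "fy", "cx", "cy" (pixels), "k1" (the pictures are not rectified: a ray, as slopes to the right and down, at radius r is drawn at 1 + k1 r^2 times it, then the intrinsics apply), "rvec" (rotation vector, rad) and "tvec" (3), from world to camera coordinates, as OpenCV has them. Camera axes: x right, y down, z forward; pixel columns grow to the right and rows downward; lengths in mm; the calibration is good to about 2 mm. A picture is of the moment at which its call begins. There is no depth.
- ticket.sign_off(): hands the job in, once; it reports no verdict.
The state is a dict: "clock": time; "qpos": joint angles; "joint_velocities": joint speeds; "effort": joint torques, N m; "tcp_pos": TCP position; "ee_rot": TCP orientation; "wrist_force": force on the tool from outside, world axes, zero at the start; "wrist_torque": the same for the moment, N m; "opening": opening from 0.0 (shut) to 1.0 (fully open).
Only numpy, scipy, OpenCV 4.12 (cv2) and the standard library are available. Lean on these libraries where they do the work, as an engineer would, in place of code of your own. Each camera call takes 0.05 s, during which the arm holds its last target. There are 200 camera calls.

### The job

Set the scale for the empty bin by turning its tare knob until the pointer is at the raised mark, and tip the white scoop-front bin over the open carton so that all five walnuts fall into it. Then stand the empty bin upright, gently, in the middle of the scale's steel pan; leave the tape roll, the jar and the cutter where they are.

Things in the scene. Friction and masses are not known exactly. Their poses are not given: they have to be found in the camera images.
- bin: Loose white bin, 0.16 kg, open top, floor 110 (x) x 66 (y) mm, walls 3 mm, floor 4, sides and back 70 high; grip the 66 mm from above. The front (-x) is only a lip, rising at 45 degrees from the floor's front edge to 84 ahead of the origin, 30 up, with 18 mm cheeks: walnuts leave over it once tipped front-down well past 45 degrees. Origin: centre of the underside; x to the back, z up.
- carton: Open cardboard shipping carton, fixed to the table, 260 (x) x 200 (y) x 100 mm high, walls and floor 5 mm, flaps folded down outside the walls (3.5 to 5 mm more on each side). Origin: centre of its underside; x, y along the sides, z up.
- scale: Bench scale fixed to the table, grey base 280 (x) x 180 (y) mm. Its -x end is a 100 mm deep console, 45 mm high, with the tare knob in the middle; behind it is the steel pan, 170 x 170 mm, top 45 mm above the table. Origin: centre of the underside of the base; z up.
- pan (a point): Centre of the top surface of the scale's pan, 45 mm above the table, 50 mm towards +x from the scale's origin; axes as the scale's.
- knob_grip (a point): Grip point of the tare knob: on its vertical axis, 64 mm above the table, 140 mm towards -x from the pan's centre. Black 48 mm disc with a grip bar 44 long, 14 thick, top 73 above the table (console top 45). The point turns with it: x along the bar, the pointer (white line on top, white nose) at its -x end.
- tare_knob (a joint): Angle of the tare knob, rad: 0 when the pointer is at the raised white mark on the console (which lies on the scale's -x side of the knob); positive is clockwise seen from above. It stays where it is left.
- walnut0: Walnut, about 29 mm across, 12 g, loose, starts in the bin. Origin: its centre.
- walnut1: Walnut, about 29 mm across, 12 g, loose, starts in the bin. Origin: its centre.
- walnut2: Walnut, about 29 mm across, 12 g, loose, starts in the bin. Origin: its centre.
- walnut3: Walnut, about 29 mm across, 12 g, loose, starts in the bin. Origin: its centre.
- walnut4: Walnut, about 29 mm across, 12 g, loose, starts in the bin. Origin: its centre.
- tape_roll: Bystander: roll of packing tape lying flat, 100 mm across, 48 mm high. Origin: centre of its underside.
- jar: Bystander: closed amber jar, 64 mm across, 85 mm high. Origin: centre of its underside.
- cutter: Bystander: box cutter lying flat, 145 mm long, 16 mm high. Origin: underside of its handle's centre.
Mind the look-alikes: they are no part of the job. What is shaped like the bin but black or green is not meant.

How it is judged:
By the outcome, as a careful person would: the job done as asked, in the order asked, and still so for the second after the job is handed in, with the robot touching nothing.
It also fails if it takes over 72 s, if anything falls off the work surface, if the arm or the gripper's body presses on something with over 40 N, if the wrist force passes 120 N, or if a joint passes its speed limit or range.

## Working session

There is one attempt and no reset: what is moved stays moved. The work goes in short steps, Python scripts to look and compute and a tool call to move; the robot and the scene stay as the last step left them, time stands still between calls to the robot, and variables do not carry over. Pictures are saved under pics/ and viewed, about 8 in all and at most 12, crops included, and the job is handed in when it is done.

Besides the shell and the picture viewer there is one more tool, called after "Call:" in YAML: its name, and indented under it one key for each argument. jog_arm: Moves the arm, as the interface text tells. Its arguments: {"type":"object","properties":{"steps":{"type":"array"}},"required":["steps"]}

```bash
mkdir -p pics; cat > h.py <<'E'
import numpy as np, cv2
from bench import arm, imaging, ticket
def cap(n):
    c=imaging.capture(n); return c
def M(c):
    R=cv2.Rodrigues(np.array(c['rvec'],float))[0]; return R,np.array(c['tvec'],float).ravel()
def px2w(c,u,v,z):
    R,t=M(c); xd=np.array([(u-c['cx'])/c['fx'],(v-c['cy'])/c['fy']]); x=xd.copy()
    for _ in range(30): x=xd/(1+c['k1']*(x@x))
    d=R.T@np.array([x[0],x[1],1]); o=-R.T@t; return o+d*(z-o[2])/d[2]
def w2px(c,p):
    R,t=M(c); q=R@np.array(p,float)+t; x=q[:2]/q[2]; x=x*(1+c['k1']*(x@x)); return np.array([c['fx']*x[0]+c['cx'],c['fy']*x[1]+c['cy']])
E
python3 - <<'E'
from h import *
import pickle
for n in ['top','side','wrist']:
    c=cap(n); cv2.imwrite(f'pics/{n}0.png',c['frame']); R,t=M(c); print(n,-R.T@t,R[2],c['fx'],c['k1']); pickle.dump(c,open(n+'0.pkl','wb'))
s=arm.read_state(); print(s['tcp_pos'],s['ee_rot'],s['opening'],s['clock'])
E
```

```text
top [ 333.02354398   12.0618191  1003.51363601] [ 0.19365556 -0.02246233 -0.9808124 ] 448.34295564617 0.010055797203049804
side [ 368.82695189 1070.69633254  977.73659724] [ 0.10254537 -0.76609571 -0.63449335] 573.8949894795549 -0.1265272520334493
wrist [ 293.78270632 -664.84327209  383.69210825] [-0.240323   -0.07899444 -0.96747338] 339.2525330606214 -0.05556107817412429
[ 227.81056608 -687.88580705  217.96168474] [ 0.57287968  0.41420883  0.57360916 -0.41377825] 0.9946541005932484 0.15
```

View pics/top0.png

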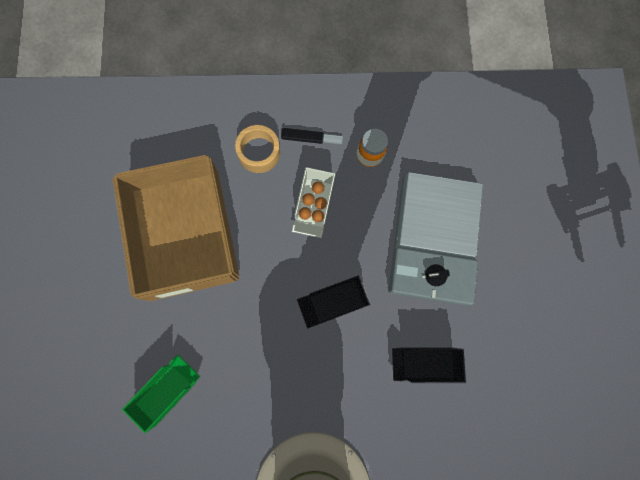

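View pics/side0.png

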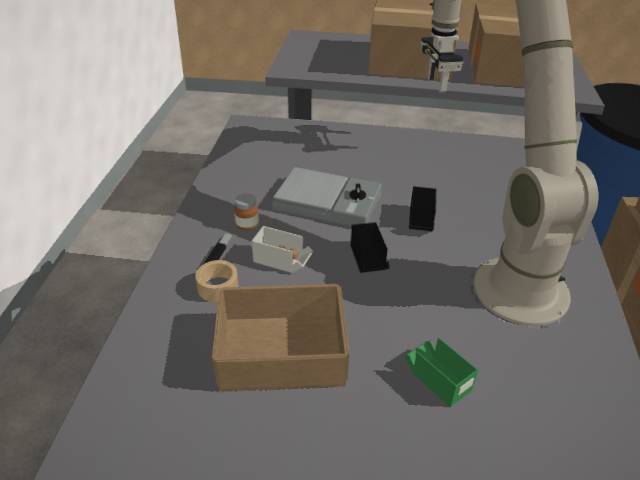

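Candidates in the top picture are the white bin with brown walnuts (315,203), black bins (334,301) and (428,365), and a green bin (162,393). I choose the white one and check it and the knob close up.

```bash
python3 - <<'E'
import pickle,cv2,numpy as np
f=pickle.load(open('top0.pkl','rb'))['frame']
a=cv2.resize(f[155:255,275:355],None,fx=5,fy=5,interpolation=cv2.INTER_CUBIC)
b=cv2.resize(f[240:310,385:485],None,fx=4,fy=4,interpolation=cv2.INTER_CUBIC)
o=np.zeros((500,800,3),np.uint8);o[:,:400]=a;o[:280,400:]=b;cv2.imwrite('pics/c1.png',o)
E
```

```text
(no output)
```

View pics/c1.png

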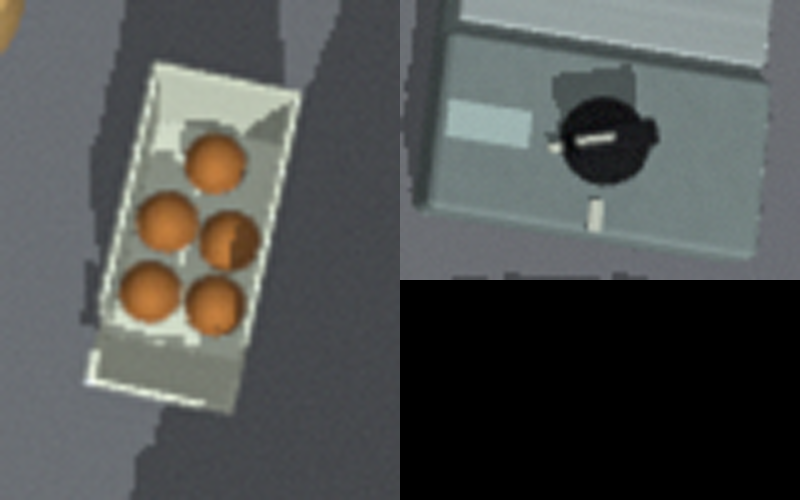

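```bash
python3 - <<'E'
import pickle
from h import *
c=pickle.load(open('top0.pkl','rb'))
P=lambda u,v,z:px2w(c,u,v,z)[:2].round(1)
bl,br=P(306,167.6,70),P(335,173.4,70); fl,fr=P(292.4,231.4,30),P(321.4,237.4,30)
print('bin',bl,br,fl,fr, 'w',np.linalg.norm(bl-br),'len',np.linalg.norm((bl+br)/2-(fl+fr)/2),'(139)')
d=(bl+br)/2-(fl+fr)/2; print('yaw',np.degrees(np.arctan2(d[1],d[0])), 'org', (bl+br)/2-55*d/np.linalg.norm(d))
e=bl-br; print('yaw from back edge',np.degrees(np.arctan2(e[1],e[0]))-90)
print('knob line',P(429.5,275,73),P(438.25,273.75,73),'nose',P(423.75,276.75,64),'disc',P(436.2,275,65),'mark',P(434,293.75,47))
a,b=P(393,291.25,45),P(472.5,303.25,45); print('console front',a,b,np.linalg.norm(a-b))
for q in [(407,175),(482,181),(400,248),(475.5,256)]: print('pan',P(*q,45))
print('carton',[P(*q,100) for q in [(116,176),(209,157),(237,276),(135,297)]])
for n,u,v,z in [('tape',258,142,48),('jar',375,138,85),('cut',302,134,16)]: print(n,P(u,v,z))
from scipy.spatial.transform import Rotation as Ro
s=arm.read_state(); print(Ro.from_quat(s['ee_rot'],scalar_first=True).as_matrix().round(3), s['qpos'])
E
```

```text
bin [678.3  -4.3] [663.6 -67.4] [544.7  29.2] [529.5 -34.8] w 64.78965966880826 len 137.86995684339647 (139)
yaw -13.869935488868698 org [617.55366792 -22.66547422]
yaw from back edge -13.11392759022074
knob line [ 435.  -256.2] [ 437.2 -274.8] nose [ 432.6 -246.3] disc [ 435.6 -272.7] mark [ 397.6 -270.1]
console front [ 405.4 -183.2] [ 375.5 -351.3] 170.7384549537684
pan [ 665.  -231.5]
pan [ 646.9 -399.7]
pan [ 498.7 -204.6]
pan [ 476.9 -368. ]
carton [array([657.1, 394.3]), array([695.3, 201.4]), array([440.3, 141.4]), array([403.8, 343.1])]
tape [749.8 102.4]
jar [ 737.6 -157. ]
cut [781.7   2. ]
[[-0.     0.949  0.314]
 [ 0.001  0.314 -0.949]
 [-1.    -0.    -0.001]] [ 1.17428621  0.59993707 -0.0025551   1.59994499  0.00180253  0.94291074
 -0.07981596]
```

Five walnuts are in the white bin (back rim crop 155–300, lip at the bottom), and the pointer faces +y with the mark on the -x side. The knob must turn about 75° counter-clockwise. First I hover over the knob with the jaws across the bar.

Call:
jog_arm:
  steps:
    - [[0.2,0.004,0.032,-0.032,-0.13],[0.2,0.01,0.065,-0.065,-0.27],[0.2,0.015,0.098,-0.098,-0.41],[0.2,0.02,0.13,-0.13,-0.55],[0.2,0.025,0.163,-0.163,-0.69],[0.2,0.03,0.196,-0.196,-0.83],[0.2,0.035,0.229,-0.229,-0.97],[0.2,0.04,0.262,-0.262,-1.11],[0.2,0.044,0.295,-0.295,-1.24],[0.2,0.048,0.3266,-0.3261,-1.356]]

```text
clock: 1.15
tcp_pos: [436.0, -274.1, 170.5]
ee_rot: [0.706, -0.039, 0.706, 0.039]
wrist_force: [0.0, 0.1, -0.5]
opening: 0.598
```

Call:
jog_arm:
  steps:
    - [[0.0,0,0,0,0],[0.0,0,0,0,0],[0.0,0,0,0,0],[0.0,0,0,0,0],[0.0,0,0,0,0],[0.0,0,0,0,0],[0.0,0,0,0,0],[0.0,0,0,0,0],[0.0,0,0,0,0],[0.0,0,0,0,0]]

```text
clock: 2.15
tcp_pos: [435.4, -276.0, 170.6]
ee_rot: [0.706, -0.037, 0.706, 0.037]
wrist_force: [0.3, 0.2, -0.0]
opening: 0.498
```

```bash
python3 - <<'E'
from h import *
import pickle
c=cap('wrist'); pickle.dump(c,open('w1.pkl','wb')); cv2.imwrite('pics/w1.png',c['frame'])
from scipy.spatial.transform import Rotation as Ro
s=arm.read_state(); print(s['tcp_pos'],s['clock'],s['opening'],s['qpos']);print(Ro.from_quat(s['ee_rot'],scalar_first=True).as_matrix().round(3))
E
```

```text
[ 435.4409567  -275.98561905  170.60819353] 2.2 0.4972851872523739 [ 0.74375916  0.44227005 -0.39457644  2.10538597  0.27807963  0.64279821
  0.26422271]
[[-0.    -0.105  0.994]
 [-0.     0.994  0.105]
 [-1.    -0.    -0.   ]]
```

View pics/w1.png

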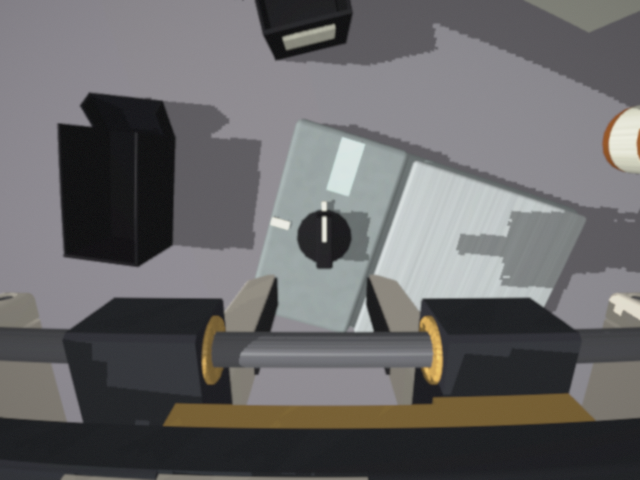

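```bash
python3 - <<'E'
from h import *
import pickle
c=pickle.load(open('w1.pkl','rb'));f=c['frame']
cv2.imwrite('pics/w1c.png',cv2.resize(f[110:340,230:600],None,fx=2.1,fy=2.1,interpolation=cv2.INTER_CUBIC))
P=lambda u,v,z:px2w(c,u,v,z)[:2].round(1)
print('line',P(324,215,73),P(325,241,73),'nose',P(323.5,205,62),'back',P(324,266,70),'disc',P(324,237,57),'mark',P(272,220,47),P(289,225.5,47))
for q in [(302,120),(404,153),(416,162),(583,216)]: print(P(*q,45))
E
```

```text
line [ 434.5 -251.9] [ 437.5 -272.8] nose [ 433.5 -245.7] back [ 439.1 -294.9] disc [ 436.9 -273.5] mark [ 390.7 -265.6] [ 405.8 -268.9]
[ 408.9 -180.4]
[ 496.2 -197.4]
[ 507.5 -203.6]
[ 667.9 -232.3]
```

View pics/w1c.png

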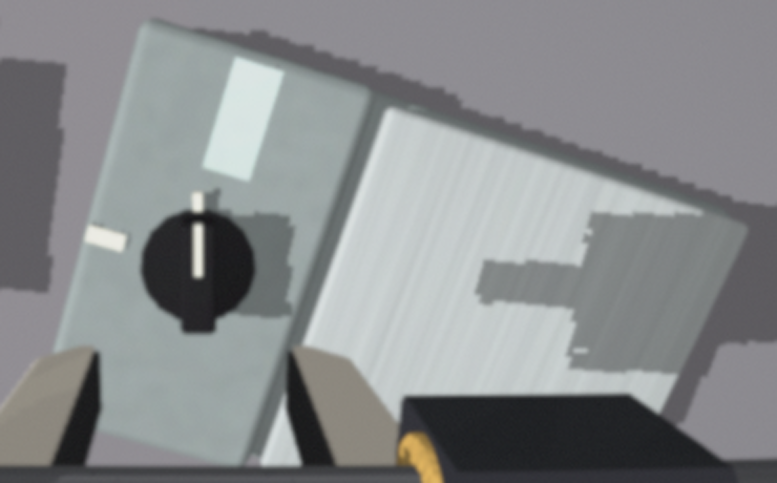

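Call:
jog_arm:
  steps:
    - [[0.0,0.015,0.001,0.001,-0.025],[0.0,0.035,0.0023,0.00175,-0.025],[0.0,0.06,0.0023,0.00175,-0.025],[0.0,0.085,0.0023,0.00175,-0.025],[0.0,0.1,0.0023,0.00175,-0.025],[0.0,0.108,0.0023,0.00175,-0.025],[0.0,0.111,0.0023,0.00175,-0.025],[0.0,0.111,0.0023,0.00175,-0.025],[-0.3,0.111,0.0023,0.00175,-0.025],[-0.6,0.111,0.0023,0.00175,-0.025]]

```text
clock: 3.2
tcp_pos: [437.3, -273.8, 60.3]
ee_rot: [0.706, -0.046, 0.705, 0.046]
wrist_force: [0.6, 0.3, -0.7]
opening: 0.376
```

Call:
jog_arm:
  steps:
    - [[-1,0,0,0,0],[-1,0,0,0,0],[-1,0,0,0,0],[-1,0,0,0,0],[-1,0,0,0,0],[-1,0,0,0,0],[-1,0,0,0,-0.04],[-1,0,0,0,-0.1],[-1,0,0,0,-0.18],[-1,0,0,0,-0.26]]

```text
clock: 4.2
tcp_pos: [436.4, -273.8, 59.8]
ee_rot: [0.693, -0.138, 0.694, 0.138]
wrist_force: [-3.0, -0.4, 7.1]
opening: 0.148
```

Call:
jog_arm:
  steps:
    - [[-1,0,0,0,-0.1],[-1,0,0,0,-0.22],[-1,0,0,0,-0.34],[-1,0,0,0,-0.46],[-1,0,0,0,-0.58],[-1,0,0,0,-0.7],[-1,0,0,0,-0.82],[-1,0,0,0,-0.92],[-1,0,0,0,-0.98],[-1,0,0,0,-1.0]]

```text
clock: 5.2
tcp_pos: [435.0, -275.5, 59.8]
ee_rot: [0.542, -0.453, 0.545, 0.453]
wrist_force: [-5.0, -6.3, 11.2]
opening: 0.147
```

Call:
jog_arm:
  steps:
    - [[-1,0,0,0,0],[-1,0,0,0,0],[-1,0,0,0,0],[-0.4,0,0,0,0],[0,0,0,0,0],[0,0,0,0,0],[0,0,0,0,0],[0,-0.03,0,0,0],[0,-0.07,0,0,0],[0,-0.11,0,0,0]]

```text
clock: 6.2
tcp_pos: [436.6, -272.8, 170.5]
ee_rot: [0.543, -0.452, 0.543, 0.454]
wrist_force: [0.6, -0.2, -0.5]
opening: 0.501
```

```bash
python3 - <<'E'
from h import *
import pickle
from scipy.spatial.transform import Rotation as Ro
c=cap('wrist'); t=cap('top'); pickle.dump((c,t),open('w2.pkl','wb')); f=c['frame']
a=cv2.resize(f[80:380,160:520],(540,450),interpolation=cv2.INTER_CUBIC)
b=cv2.resize(t['frame'][255:310,395:460],(260,220),interpolation=cv2.INTER_CUBIC)
o=np.zeros((450,800,3),np.uint8);o[:,:540]=a;o[:220,540:]=b;cv2.imwrite('pics/w2.png',o)
s=arm.read_state(); print(s['tcp_pos'],s['clock'],s['opening'],s['qpos']);print(Ro.from_quat(s['ee_rot'],scalar_first=True).as_matrix().round(3))
E
```

```text
[ 439.19289659 -273.91388252  173.71734853] 6.3 0.5016072970410902 [ 1.01787156  0.52152365 -0.8043397   2.08635998  0.5565662   0.75011315
  1.25007312]
[[ 0.006 -0.984  0.18 ]
 [-0.003  0.18   0.984]
 [-1.    -0.006 -0.002]]
```

View pics/w2.png

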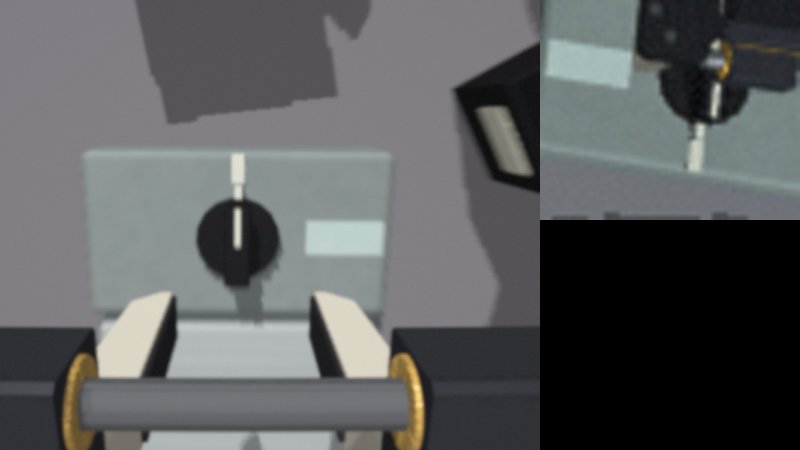

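Call:
jog_arm:
  steps:
    - [[0.4,-0.003,-0.01,0.02,0],[0.6,-0.003,-0.026,0.055,0.01],[0.8,-0.003,-0.044,0.093,0.02],[1,-0.003,-0.062,0.131,0.03],[1,-0.003,-0.08,0.169,0.04],[1,-0.003,-0.098,0.207,0.05],[1,-0.003,-0.114,0.24,0.055],[1,-0.003,-0.126,0.266,0.055],[1,-0.003,-0.1323,0.2793,0.055],[1,-0.003,-0.1323,0.2793,0.055]]

```text
clock: 7.3
tcp_pos: [617.7, -20.6, 172.1]
ee_rot: [0.555, -0.438, 0.555, 0.439]
wrist_force: [0.2, 0.0, 0.8]
opening: 0.998
```

```bash
python3 - <<'E'
from h import *
import pickle
from scipy.spatial.transform import Rotation as Ro
c=cap('wrist'); pickle.dump(c,open('w3.pkl','wb')); f=c['frame']; cv2.imwrite('pics/w3.png',f)
s=arm.read_state(); print(s['tcp_pos'],s['clock'],s['opening'],s['qpos']);print(Ro.from_quat(s['ee_rot'],scalar_first=True).as_matrix().round(3))
E
```

```text
[616.82331223 -22.55675883 171.92239219] 7.35 1.0010639546853846 [ 0.42876161  0.62412672 -0.74152006  1.86646589  0.54471055  0.86607667
  0.7511796 ]
[[-0.001 -0.973  0.233]
 [-0.     0.233  0.973]
 [-1.     0.001 -0.001]]
```

View pics/w3.png

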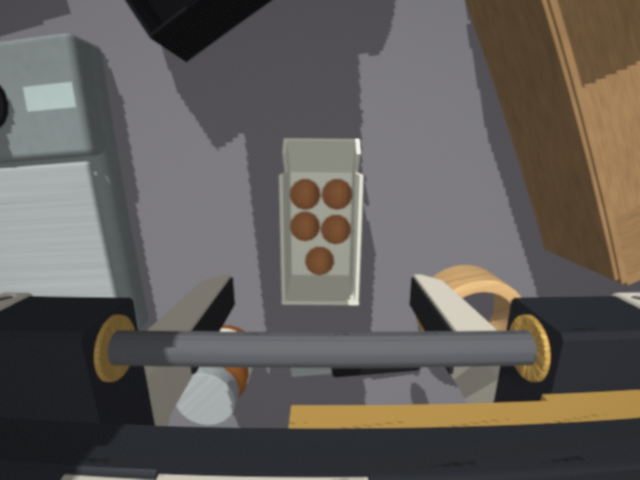

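```bash
python3 - <<'E'
from h import *
import pickle
c=pickle.load(open('w3.pkl','rb'))
P=lambda u,v,z:px2w(c,u,v,z)[:2]
a,b=P(281,303,70),P(359,305,70); f=(P(284,139,30)+P(359.5,139.5,30))/2; g=(P(280,175,70)+P(362,175,70))/2
m=(a+b)/2; d=m-f; L=np.linalg.norm(d); y=np.degrees(np.arctan2(*(d)[::-1])); e=a-b;print(a,b,'w',np.linalg.norm(a-b),'lip',f,'L',L,'yaw',y,np.degrees(np.arctan2(e[1],e[0])),'org',m-55*d/L)
print('wall front top',g,np.linalg.norm(g-m))
E
```

```text
[662.13625916 -65.99060629] [679.44657946  -1.15270505] w 67.10887143714872 lip [ 5.37364995e+02 -3.91930341e-01] L 137.49001710722172 yaw -13.964733346942898 -104.94809206145823 org [617.41697456 -20.29880189]
wall front top [564.87963948  -7.55077515] 109.0614108190858
```

Call:
jog_arm:
  steps:
    - [[1,0.02,-0.0025,0.0012,0.01],[1,0.045,-0.0025,0.0012,0.01],[1,0.075,-0.0025,0.0012,0.01],[1,0.105,-0.0025,0.0012,0.01],[1,0.13,-0.0025,0.0012,0.01],[1,0.142,-0.0025,0.0012,0.01],[1,0.147,-0.0025,0.0012,0.01],[1,0.147,-0.0025,0.0012,0.01],[0.7,0.147,-0.0025,0.0012,0.01],[0.5,0.147,-0.0025,0.0012,0.01]]

```text
clock: 8.35
tcp_pos: [620.6, -22.1, 26.7]
ee_rot: [0.558, -0.435, 0.557, 0.434]
wrist_force: [-0.5, -0.1, -0.7]
opening: 0.877
```

Call:
jog_arm:
  steps:
    - [[0.3,0,0,0,0],[0,0,0,0,0],[-0.5,0,0,0,0],[-1,0,0,0,0],[-1,0,0,0,0],[-1,0,0,0,0],[-1,0,0,0,0],[-1,-0.002,0,0,0],[-1,-0.006,0,0,0],[-1,-0.012,0,0,0]]

```text
clock: 9.35
tcp_pos: [619.6, -22.0, 37.5]
ee_rot: [0.557, -0.435, 0.558, 0.435]
wrist_force: [-0.4, 0.5, -1.7]
opening: 0.71
```

Call:
jog_arm:
  steps:
    - [[-1,-0.01,0,0,0],[-1,-0.025,0,0,0],[-1,-0.045,0,0,0],[-1,-0.065,0,0,0],[-1,-0.085,0,0,0],[-1,-0.105,0,0,0],[-1,-0.12,0,0,0],[-1,-0.133,0,0,0],[-1,-0.14,0,0,0],[-1,-0.14,0,0,0]]

```text
clock: 10.35
tcp_pos: [620.3, -22.0, 178.5]
ee_rot: [0.558, -0.435, 0.557, 0.435]
wrist_force: [0.5, 0.3, -2.0]
opening: 0.708
```

```bash
python3 - <<'E'
from h import *
import pickle
c=cap('side'); t=cap('top'); pickle.dump((c,t),open('s4.pkl','wb'))
cv2.imwrite('pics/s4.png',cv2.resize(c['frame'][150:400,190:490],(720,600),interpolation=cv2.INTER_CUBIC))
s=arm.read_state(); print(s['tcp_pos'],s['clock'],s['opening'],s['qpos'],s['wrist_force'],s['wrist_torque'])
E
```

```text
[619.70195051 -22.17917808 177.10710043] 10.45 0.7153477775552278 [ 0.42909085  0.62104871 -0.7436793   1.85580718  0.53773617  0.8774626
  0.74729778] [-0.4939495  -0.14873724 -0.58731558] [ 0.05878872 -0.18015864  0.0131325 ]
```

View pics/s4.png

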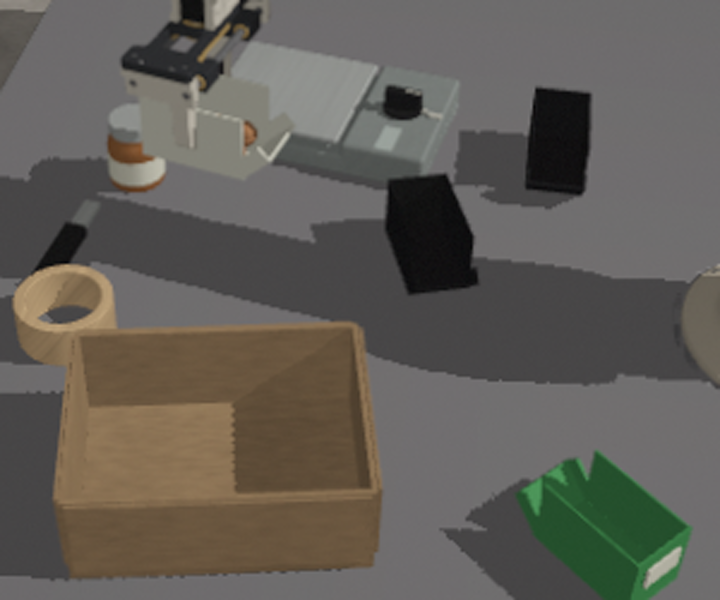

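Call:
jog_arm:
  steps:
    - [[-1,0,0.001,0.004,0],[-1,0,0.003,0.012,-0.02],[-1,0,0.006,0.026,-0.05],[-1,0,0.01,0.045,-0.08],[-1,0,0.0145,0.067,-0.115],[-1,0,0.019,0.089,-0.15],[-1,0,0.024,0.111,-0.185],[-1,0,0.029,0.133,-0.22],[-1,0,0.0335,0.155,-0.255],[-1,0,0.0385,0.177,-0.29]]

```text
clock: 11.45
tcp_pos: [625.2, 162.2, 177.6]
ee_rot: [0.488, -0.512, 0.487, 0.512]
wrist_force: [-0.4, -0.1, -1.4]
opening: 0.713
```

Call:
jog_arm:
  steps:
    - [[-1,0,-0.0015,0.022,-0.03],[-1,0,-0.003,0.044,-0.06],[-1,0,-0.0048,0.066,-0.09],[-1,0,-0.0064,0.086,-0.115],[-1,0,-0.0077,0.103,-0.135],[-1,0,-0.0087,0.115,-0.15],[-1,0,-0.0094,0.123,-0.157],[-1,0,-0.0096,0.127,-0.157],[-1,0,-0.0096,0.1272,-0.157],[-1,0,-0.0096,0.1272,-0.157]]

```text
clock: 12.45
tcp_pos: [629.9, 285.7, 177.5]
ee_rot: [-0.447, 0.548, -0.448, -0.547]
wrist_force: [0.1, -0.2, -2.4]
opening: 0.708
```

```bash
python3 - <<'E'
from h import *
import pickle
from scipy.spatial.transform import Rotation as Ro
s=arm.read_state(); print(s['tcp_pos'],s['clock'],s['opening'],s['qpos'],s['wrist_force']);R=Ro.from_quat(s['ee_rot'],scalar_first=True).as_matrix();print(R.round(3))
# predicted carton rim corners overlay, side view, and bin state
c=cap('side'); t=cap('top'); pickle.dump((c,t),open('s5.pkl','wb'))
C=np.array([549.1,270.1]); a=np.radians(11.5); e=np.array([np.cos(a),np.sin(a)]); n=np.array([-e[1],e[0]])
f=c['frame'].copy(); g=t['frame'].copy()
def line(im,cc,p,q,col): cv2.line(im,tuple(int(v) for v in w2px(cc,p).round()),tuple(int(v) for v in w2px(cc,q).round()),col,1)
ks=[(1,1),(1,-1),(-1,-1),(-1,1),(1,1)]
for k,l in zip(ks,ks[1:]):
    for im,cc in ((f,c),(g,t)): line(im,cc,[*(C+k[0]*130*e+k[1]*100*n),100],[*(C+l[0]*130*e+l[1]*100*n),100],(0,255,255))
# level-bin side overlay: underside at tcpz-25, bin origin = tcp -2 e
B=s['tcp_pos'][:2]-2*e; z=s['tcp_pos'][2]-25
for y in (33,):
    line(f,c,[*(B-55*e+y*n),z],[*(B+55*e+y*n),z],(255,0,255)); line(f,c,[*(B+55*e+y*n),z],[*(B+55*e+y*n),z+70],(255,0,255))
o=np.zeros((600,800,3),np.uint8); o[:,:400]=cv2.resize(f[150:390,200:360],(400,600),interpolation=cv2.INTER_CUBIC); o[:450,400:]=cv2.resize(g[130:310,100:260],(400,450),interpolation=cv2.INTER_CUBIC)
cv2.imwrite('pics/s5.png',o)
E
```

```text
[629.91491687 285.66924784 177.50706037] 12.45 0.7075313704260815 [-0.01953218  0.72829097 -0.82115414  1.68444873  0.61510344  1.00661599
  0.7142036 ] [ 0.05189369 -0.23966939 -2.35794427]
[[-0.    -0.98  -0.199]
 [-0.001 -0.199  0.98 ]
 [-1.     0.    -0.001]]
```

View pics/s5.png

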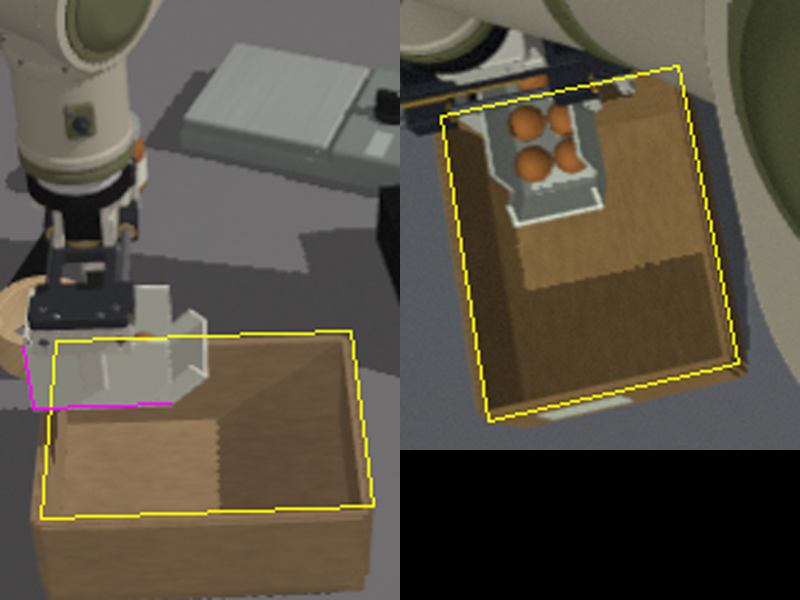

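Call:
jog_arm:
  steps:
    - [[-1,0.012,0,0,0],[-1,0.03,0,0,0],[-1,0.043,0,0,0],[-1,0.05,0,0,0],[-1,0.0525,0.0005,0,0],[-1,0.056,0.003,0,0],[-1,0.0605,0.006,0,0],[-1,0.065,0.0093,0,0],[-1,0.0695,0.0108,0,0],[-1,0.0735,0.0117,0,0]]

```text
clock: 13.55
tcp_pos: [617.7, 283.7, 104.8]
ee_rot: [-0.447, 0.548, -0.448, -0.547]
wrist_force: [-6.4, -5.5, 13.1]
opening: 0.712
```

```bash
python3 - <<'E'
from h import *
import pickle
s=arm.read_state(); print(s['tcp_pos'],s['clock'],s['opening'],s['wrist_force'],s['wrist_torque'])
c=cap('side'); t=cap('top'); pickle.dump((c,t),open('s6.pkl','wb'))
o=np.zeros((600,800,3),np.uint8); o[:,:400]=cv2.resize(c['frame'][150:390,200:360],(400,600),interpolation=cv2.INTER_CUBIC); o[:450,400:]=cv2.resize(t['frame'][130:310,100:260],(400,450),interpolation=cv2.INTER_CUBIC)
cv2.imwrite('pics/s6.png',o)
E
```

```text
[617.66226339 283.70007062 104.79172285] 13.55 0.7116194883047643 [-6.41972777 -5.48659686 13.05142006] [-0.95069987  0.65962467 -0.16121812]
```

View pics/s6.png

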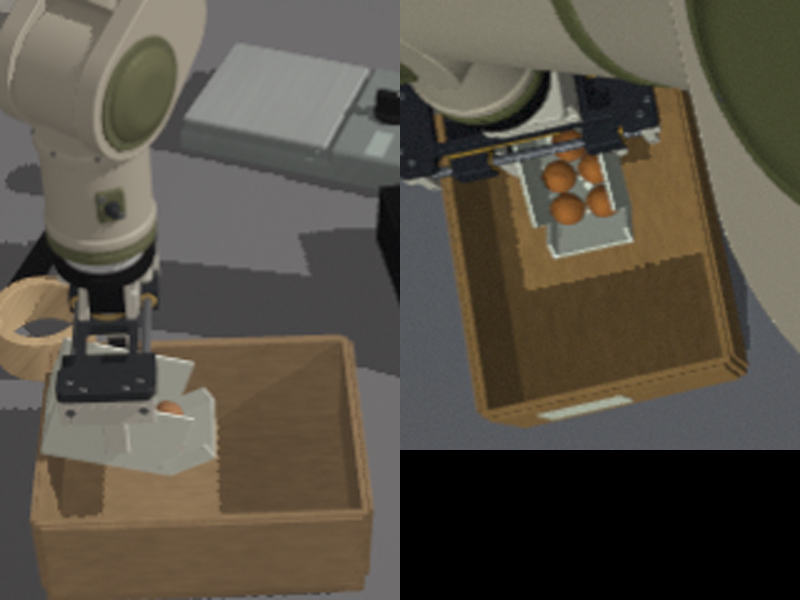

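Call:
jog_arm:
  steps:
    - [[-1,0.004,0.0005,0,0],[-1,0.0075,0.0003,0,0],[-1,0.011,-0.0002,0,0],[-1,0.0145,-0.0007,0,0],[-1,0.0175,-0.0017,0,0],[-1,0.02,-0.0027,0,0],[-1,0.0227,-0.0038,0,0],[-1,0.0248,-0.005,0,0],[-1,0.0268,-0.0063,0,0],[-1,0.0268,-0.0063,0,0]]

```text
clock: 14.65
tcp_pos: [620.7, 284.2, 76.8]
ee_rot: [0.445, -0.547, 0.449, 0.548]
wrist_force: [-13.7, -6.2, 10.1]
opening: 0.71
```

```bash
python3 - <<'E'
from h import *
import pickle
s=arm.read_state(); print(s['tcp_pos'],s['clock'],s['opening'],s['wrist_force'],s['wrist_torque'])
c=cap('side'); t=cap('top'); pickle.dump((c,t),open('s7.pkl','wb'))
for nm,f in (('s',c['frame'][280:370,210:350]),('t',t['frame'][150:300,110:245])):
    h=cv2.cvtColor(f,cv2.COLOR_BGR2HSV); m=cv2.inRange(h,(3,130,60),(13,255,255)); n,l,st,ce=cv2.connectedComponentsWithStats(m)
    print(nm,[(tuple(int(x) for x in st[i][:5])) for i in range(1,n) if st[i][4]>8])
E
```

```text
[620.74266914 284.15023047  76.81228871] 14.65 0.7100855867101091 [-13.73588827  -6.1710593   10.1074093 ] [-1.08361462  2.12301992 -0.18535971]
s []
t []
```

Call:
jog_arm:
  steps:
    - [[-1,0,0,0,0],[-1,0,0,0,0],[-1,0,-0.001,0,0],[-1,0,-0.002,0,0],[-1,0,-0.003,0,0],[-1,0,-0.003,0,0],[-1,0,-0.003,0,0],[-1,0,-0.003,0,0],[-1,0,-0.003,0,0],[-1,0,-0.003,0,0]]

```text
clock: 15.75
tcp_pos: [621.2, 284.2, 76.5]
ee_rot: [0.443, -0.547, 0.451, 0.549]
wrist_force: [-21.8, -9.4, 13.9]
opening: 0.712
```

```bash
python3 - <<'E'
from h import *
import pickle
s=arm.read_state(); print(s['tcp_pos'],s['clock'],s['opening'],s['wrist_force'],s['wrist_torque'])
c=cap('side'); t=cap('top'); pickle.dump((c,t),open('s7.pkl','wb'))
o=np.zeros((600,800,3),np.uint8); o[:,:400]=cv2.resize(c['frame'][210:390,205:365],(400,450),interpolation=cv2.INTER_CUBIC).copy() if 0 else 0
o[:450,:400]=cv2.resize(c['frame'][220:382,206:350],(400,450),interpolation=cv2.INTER_CUBIC); o[:450,400:]=cv2.resize(t['frame'][140:302,105:249],(400,450),interpolation=cv2.INTER_CUBIC)
cv2.imwrite('pics/s7.png',o[:450])
E
```

```text
[621.15512741 284.17242318  76.49163237] 15.75 0.7124302865584732 [-21.77700243  -9.36430293  13.94841771] [-1.60400878  3.59161521 -0.2004022 ]
```

View pics/s7.png

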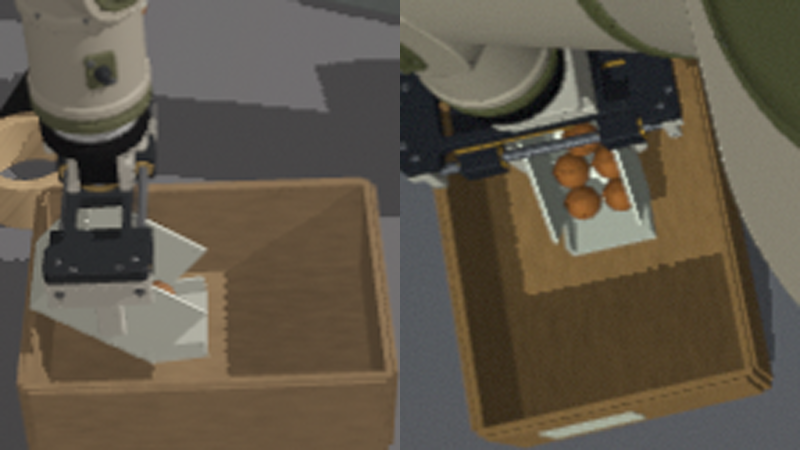

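```bash
cat >> h.py <<'E'
C0=np.array([549.1,270.1]); A0=np.radians(11.5); e0=np.array([np.cos(A0),np.sin(A0)]); n0=np.array([-e0[1],e0[0]])
def ray(c,u,v):
    p=px2w(c,u,v,0); R,t=M(c); o=-R.T@t; return o,p-o
def onplane(c,u,v,Y):  # carton-lateral plane Y -> (X,z)
    o,d=ray(c,u,v); k=(Y-(o[:2]-C0)@n0)/(d[:2]@n0); p=o+k*d; return ((p[:2]-C0)@e0).round(1),p[2].round(1)
E
python3 - <<'E'
from h import *
import pickle
for fn,Tc in (('s7',(621.2,284.2)),):
    c,t=pickle.load(open(fn+'.pkl','rb'))
    Y=(np.array(Tc)-C0)@n0; print('tcp X',(np.array(Tc)-C0)@e0,'Y',Y)
    q=lambda u,v:(206+u*.36,220+v*.36)
    for nm,u,v,dy in [('backbot near',30,310,33),('frontbot near',155,362,33),('lip tip near',207,355,33),('cheek',207,280,33),('far top front',207,248,-33),('rim wall inner near-left',45,380,0)]:
        print(nm,onplane(c,*q(u,v),Y+dy))
# side rim left edge, check of carton far wall
    for u,v in [(50,182),(20,385)]:
        p=px2w(c,*q(u,v),100); print('rim',(p[:2]-C0)@e0,(p[:2]-C0)@n0)
E
```

```text
tcp X 73.46365907844431 Y -0.5574897363262586
backbot near (np.float64(132.8), np.float64(98.1))
frontbot near (np.float64(44.8), np.float64(34.9))
lip tip near (np.float64(5.1), np.float64(41.0))
cheek (np.float64(2.4), np.float64(124.4))
far top front (np.float64(2.9), np.float64(88.9))
rim wall inner near-left (np.float64(136.1), np.float64(-22.4))
rim 126.56972358039413 -100.61272353232484
rim 134.54597320633883 103.75554794120414
```

The bin is tilted only about 36°: it slid about 11 mm up in the pads, and its back corner is stuck against the wall. All walnuts are still inside. Next I use the opposite (near) wall: pressing the lip on its inner face gives a longer lever, and I raise the arm as the bin turns.

Call:
jog_arm:
  steps:
    - [[-1,-0.002,0.006,0,0],[-1,-0.006,0.016,0,0],[-1,-0.011,0.03,0,0],[-1,-0.016,0.046,0,0],[-1,-0.019,0.064,0,0],[-1,-0.019,0.082,0,0],[-1,-0.019,0.098,0,0],[-1,-0.019,0.11,0,0],[-1,-0.019,0.118,0,0],[-1,-0.019,0.122,0,0]]

```text
clock: 16.85
tcp_pos: [507.4, 261.7, 96.4]
ee_rot: [-0.447, 0.548, -0.447, -0.548]
wrist_force: [0.1, -0.3, -1.9]
opening: 0.705
```

Call:
jog_arm:
  steps:
    - [[-1,0,0.006,0,0],[-1,-0.003,0.012,0,0],[-1,-0.006,0.017,0,0],[-1,-0.01,0.022,0,0],[-1,-0.0135,0.027,0,0],[-1,-0.017,0.032,0,0],[-1,-0.02,0.0365,0,0],[-1,-0.023,0.0415,0,0],[-1,-0.0255,0.0465,0,0],[-1,-0.028,0.052,0,0]]

```text
clock: 17.85
tcp_pos: [459.2, 252.1, 125.0]
ee_rot: [-0.449, 0.548, -0.446, -0.547]
wrist_force: [8.1, 1.5, -6.9]
opening: 0.708
```

```bash
cat >> h.py <<'E'
def white(c,box):
    x0,y0,x1,y1=box; f=c['frame'][y0:y1,x0:x1].astype(int); h=cv2.cvtColor(c['frame'][y0:y1,x0:x1],cv2.COLOR_BGR2HSV)
    return h
def st():
    s=arm.read_state(); T=s['tcp_pos']; print('X',((T[:2]-C0)@e0).round(1),'Y',((T[:2]-C0)@n0).round(1),'Gz',(T[2]+19).round(1),'t',s['clock'],'F',s['wrist_force'].round(1),'M',s['wrist_torque'].round(2),'open',s['opening']); return s
E
python3 - <<'E'
from h import *
import pickle
s=st(); c=cap('side'); t=cap('top'); pickle.dump((c,t),open('s8.pkl','wb'))
# ascii map of whiteish (low saturation, bright) bin pixels
def asc(c,x0,y0,x1,y1,k):
    f=c['frame'][y0:y1,x0:x1]; h=cv2.cvtColor(f,cv2.COLOR_BGR2HSV)
    for v in range(0,y1-y0,k):
        r=''
        for u in range(0,x1-x0,k):
            H,S,V=h[v,u]; r+='#' if S<60 and V>110 else ('.' if S<60 else (('o' if S>170 else '+') ))
        print(y0+v,r)
asc(c,260,270,360,390,2)
E
```

```text
X -91.7 Y 0.3 Gz 144.0 t 17.85 F [ 8.1  1.5 -6.9] M [ 0.52 -2.51 -0.01] open 0.7081190436293484
270 ..................................................
272 ..................................................
274 ........................##.....####...+...........
276 .....................#####.....####...+...........
278 ...................#######.....#####..+...........
280 .................#########.....######.............
282 ................#########.........................
284 ####............#########.........................
286 .+++++++++++++++#########.........................
288 ++++++++++++++++#########.........................
290 ++++++++++++++++#########.........................
292 ++++++++++++++++#########.........................
294 ++++++++++++++++#########.........................
296 ++++++++++++++++#########.........................
298 +++++++++++++++++########.........................
300 +++++++++++++++++#########.............########...
302 +++++++++++++++++#################################
304 +++++++++++++++++##########..#############..######
306 ++++++++++
[... 1595 characters left out ...]
+++++++++++++++++++++++++++++++++++#####
366 ++++++++++++++++++++++++++++++++++++++++++++.#####
368 ++++++++++++++++++++++++++++++++++++++++++++.#####
370 ++++++++++++++++++++++++++++++++++++++++++++.#####
372 ++++++++++++++++++++++++++++++++++++++++++++.#####
374 ++++++++++++++++++++++++++++++++++++++++++++######
376 ++++++++++++++++++++++++++++++++++++++++++++.#####
378 ++++++++++++++++++++++++++++++++++++++++++++######
380 +++++++++++++++++++++++++++++++++++++++++++.######
382 +++++++++++++++++++++++++++++++++++++++++++.######
384 +++++++++++++++++++++++++++++++++++++++++++#######
386 +++++++++++++++++++++++++++++++++++++++....#######
388 +++++++++++++++++++.................##############
```

```bash
python3 - <<'E'
from h import *
import pickle
c,t=pickle.load(open('s8.pkl','rb'))
Y=0.3
for u,v,dy in [(294,303,33),(292,283,-33),(304,316,33),(312,325.5,33),(319,334,33),(338,336,33)]: print(u,v,onplane(c,u,v,Y+dy))
E
```

```text
294 303 (np.float64(-25.4), np.float64(174.8))
292 283 (np.float64(-23.0), np.float64(166.0))
304 316 (np.float64(-44.7), np.float64(137.0))
312 325.5 (np.float64(-60.8), np.float64(108.1))
319 334 (np.float64(-75.4), np.float64(81.3))
338 336 (np.float64(-115.0), np.float64(72.9))
```

Call:
jog_arm:
  steps:
    - [[-1,-0.001,0.004,0,0],[-1,-0.002,0.008,0,0],[-1,-0.003,0.012,0,0],[-1,-0.004,0.016,0,0],[-1,-0.005,0.02,0,0],[-1,-0.006,0.024,0,0],[-1,-0.006,0.027,0,0],[-1,-0.006,0.027,0,0],[-1,-0.006,0.02,0,0],[-1,-0.006,0.01,0,0]]

```text
clock: 18.95
tcp_pos: [447.1, 249.2, 130.5]
ee_rot: [-0.447, 0.548, -0.447, -0.548]
wrist_force: [0.9, 0.8, -1.3]
opening: 0.711
```

Call:
jog_arm:
  steps:
    - [[-1,0,-0.012,0,0],[-1,0,-0.025,0,0],[-1,0,-0.038,0,0],[-1,0,-0.05,0,0],[-1,0,-0.06,0,0],[-1,0,-0.06,0,0],[-1,0,-0.06,0,0],[-1,0,-0.06,0,0],[-1,0,-0.06,0,0],[-1,0,-0.06,0,0]]

```text
clock: 19.95
tcp_pos: [505.5, 261.3, 130.4]
ee_rot: [-0.447, 0.548, -0.447, -0.548]
wrist_force: [0.4, -0.4, -1.4]
opening: 0.707
```

```bash
cat >> h.py <<'E'
def asc(c,x0,y0,x1,y1,k):
    f=c['frame'][y0:y1,x0:x1]; h=cv2.cvtColor(f,cv2.COLOR_BGR2HSV)
    for v in range(0,y1-y0,k):
        r=''
        for u in range(0,x1-x0,k):
            H,S,V=h[v,u]; r+='#' if S<60 and V>110 else ('.' if S<60 else (('o' if S>150 and H<13 else '+') ))
        print(y0+v,r)
E
python3 - <<'E'
from h import *
import pickle
s=st(); c=cap('side'); t=cap('top'); pickle.dump((c,t),open('s9.pkl','wb'))
asc(c,250,266,330,360,2)
c2,t2=pickle.load(open('s7.pkl','rb'))
print('walnut hsv ref',cv2.cvtColor(t2['frame'],cv2.COLOR_BGR2HSV)[140+int(170*.36),105+int(172*.36)],'carton',cv2.cvtColor(t2['frame'],cv2.COLOR_BGR2HSV)[140+90,105+60])
asc(t,112,150,244,304,3)
E
```

```text
X -44.5 Y 0.0 Gz 149.4 t 19.95 F [ 0.4 -0.4 -1.4] M [ 0.03 -0.07 -0.02] open 0.7073601707144332
266 .........................++++...........
268 ........................................
270 ................###.....................
272 ............#######.....##.#............
274 .........##########....#####...+........
276 .........##########....#####...+........
278 .........##########....######..+........
280 .........#########......................
282 #.####...########.......................
284 ##.####.#########....................+++
286 ##+++++++########....................+++
288 +++++++++########....................+++
290 +++++++++########....................+++
292 +++++++++########....................+++
294 +++++++++#########...................+++
296 +++++++++#########...................+++
298 +++++++++#########..................##++
300 ++++++++++############################++
302 ++++++++++##########.#############..##++
304 +++++++++++########..#################++
306 +++++++++++##########################+++
308 +++++++++++####################+++++++++
310 ++++++++++
[... 3008 characters left out ...]
+++####+++++++
264 .....+++++++++++++++++++++++++++++####++++++
267 .....+++++++++++++++++++++++++++++####++++++
270 .....+++++++++++++++++++++++++++++#####+++++
273 .....++++++++++++++++++++++++++++++####.++++
276 ......+++++++++++++++++++++++++++++#####++++
279 ......+++++++++++++++++++++++++++++######+++
282 ......++++++++++++++++++++++++++++++#####.++
285 ......++++++++++++++++++++++++++++++######++
288 ......+++++++++++++++++++#++++++....#######+
291 ......+++++++++++++++#####+.........########
294 .......++++++++++#####+..............#######
297 ........++++++++##...................#######
300 ............++.......................#######
303 ......................................######
```

```bash
cat >> h.py <<'E'
def nuts(c,box):
    x0,y0,x1,y1=box; h=cv2.cvtColor(c['frame'][y0:y1,x0:x1],cv2.COLOR_BGR2HSV); m=((h[...,1]>150)&(h[...,0]<20)).astype(np.uint8)
    n,l,s,ce=cv2.connectedComponentsWithStats(m); return [(int(ce[i][0]+x0),int(ce[i][1]+y0),int(s[i][4]),int(s[i][2]),int(s[i][3])) for i in range(1,n) if s[i][4]>6]
E
python3 - <<'E'
from h import *
import pickle
c,t=pickle.load(open('s9.pkl','rb'));print('side',nuts(c,(215,280,350,390)),'top',nuts(t,(112,150,244,304)))
c7,t7=pickle.load(open('s7.pkl','rb'));print('ref s7 side',nuts(c7,(215,280,350,390)),'top',nuts(t7,(112,150,244,304)))
for u,v,dy in [(270,302,33),(276,314,33),(280,322,33),(284,332,33)]: print(u,v,onplane(c,u,v,dy))
E
```

```text
side [] top [(207, 260, 36, 6, 11), (193, 276, 153, 27, 12)]
ref s7 side [] top [(168, 186, 29, 10, 4), (172, 204, 364, 26, 27)]
270 302 (np.float64(21.1), np.float64(179.5))
276 314 (np.float64(10.7), np.float64(145.2))
280 322 (np.float64(3.6), np.float64(121.5))
284 332 (np.float64(-3.6), np.float64(91.0))
```

```bash
python3 - <<'E'
from h import *
import pickle
c=cap('wrist'); pickle.dump(c,open('w9.pkl','wb')); print(nuts(c,(0,0,640,480)))
for u,v,a,w,h in nuts(c,(0,0,640,480)):
    p=px2w(c,u,v,20); print(u,v,'X',((p[:2]-C0)@e0).round(),'Y',((p[:2]-C0)@n0).round(),a,w,h)
cv2.imwrite('pics/w9.png',c['frame'])
E
```

```text
[(233, 248, 35, 11, 9), (225, 250, 16, 7, 7)]
233 248 X -37.0 Y -74.0 35 11 9
225 250 X -35.0 Y -81.0 16 7 7
```

```bash
python3 - <<'E'
from h import *
import pickle
w=pickle.load(open('w3.pkl','rb'))['frame']; h=cv2.cvtColor(w,cv2.COLOR_BGR2HSV)
print([h[v,u].tolist() for u,v in [(305,193),(336,194),(305,226),(320,260),(335,228),(600,100),(560,150)]])
c=pickle.load(open('w9.pkl','rb')); h=cv2.cvtColor(c['frame'],cv2.COLOR_BGR2HSV)
m=((h[...,0]<13)&(h[...,1]>100)).astype(np.uint8)
n,l,s,ce=cv2.connectedComponentsWithStats(m)
for i in range(1,n):
    if s[i][4]>40:
        p=px2w(c,*ce[i],20); print(ce[i].round(),s[i][2:].tolist(),h[int(ce[i][1]),int(ce[i][0])],'XY',((p[:2]-C0)@e0).round(),((p[:2]-C0)@n0).round())
g=cv2.resize(h,(64,48),interpolation=cv2.INTER_AREA)
for r in g[::2]: print(''.join('o' if (p[0]<13 and p[1]>90) else '+' if p[1]>60 else '.' if p[2]>110 else ' ' for p in r))
E
```

```text
[[13, 148, 124], [13, 148, 121], [13, 150, 122], [13, 148, 124], [13, 150, 121], [16, 116, 154], [16, 111, 85]]
                 .....................           ...............
                ....................... .     ..................
                .........................  .....................
                ................................................
               .................................................
              ..................................................
              ...+++++++++++++++++++++++++++++++................
            ...++++++++++++++++++++++++++++++++++++.............
            ...++++++++++++++++++++++++++++++++++++.............
           ....++++++++++++++++++++++++++++++++++++.............
           .....+++++++++++++++++++++++++++++++++++.............
           .....++++++++++++++++++++++++++++++++++..............
           .....++++++++++.++++++++++.++++++++++++..............
           .....+++++++++..............+++++++++++..............
           ......+++++....................++++++++..............
...               +++.......................++             ..  .
 ..             +++...........................++                
               ++.............................. +               
               ++     .    .........           ++               
...             +    ......................    +                
                    ...++++++++++++++++++++++++++++++++++++++++ 
                     ++++++++++++++++++++++++++++++++++++
```

```bash
python3 - <<'E'
from h import *
import pickle
c=pickle.load(open('w9.pkl','rb')); h=cv2.cvtColor(c['frame'],cv2.COLOR_BGR2HSV)
m=((h[...,0]<=14)&(h[...,1]>125)).astype(np.uint8)
n,l,s,ce=cv2.connectedComponentsWithStats(cv2.morphologyEx(m,cv2.MORPH_OPEN,np.ones((3,3),np.uint8)))
for i in range(1,n):
    if s[i][4]>40:
        p=px2w(c,*ce[i],20); print(ce[i].round(),s[i].tolist(),h[int(ce[i][1]),int(ce[i][0])],'XY',((p[:2]-C0)@e0).round(),((p[:2]-C0)@n0).round())
E
```

```text
[320. 163.] [284, 145, 73, 37, 2118] [ 14 129 101] XY -107.0 -0.0
[266. 206.] [250, 190, 33, 33, 892] [ 12 147 113] XY -73.0 -45.0
[236. 249.] [219, 233, 34, 32, 855] [ 13 151 182] XY -36.0 -72.0
```

Call:
jog_arm:
  steps:
    - [[-1,0,-0.02,0,0],[-1,0,0.0,0,0],[-1,0,-0.025,0,0],[-1,0,-0.005,0,0],[-1,-0.02,-0.03,0,0],[-1,0.0,-0.03,0,0],[-1,-0.02,-0.05,0,0],[-1,-0.02,-0.06,0,0],[-1,-0.02,-0.065,0,0],[-1,-0.02,-0.065,0,0]]

```text
clock: 21.1
tcp_pos: [569.7, 274.2, 149.7]
ee_rot: [0.447, -0.547, 0.447, 0.548]
wrist_force: [0.2, -0.1, -2.0]
opening: 0.709
```

```bash
cat >> h.py <<'E'
def nuts2(c):
    h=cv2.cvtColor(c['frame'],cv2.COLOR_BGR2HSV)
    m=((h[...,0]<=14)&(h[...,1]>125)).astype(np.uint8)
    n,l,s,ce=cv2.connectedComponentsWithStats(cv2.morphologyEx(m,cv2.MORPH_OPEN,np.ones((3,3),np.uint8)))
    for i in range(1,n):
        if s[i][4]>40:
            p=px2w(c,*ce[i],20); print(ce[i].round(),s[i].tolist(),'XY',((p[:2]-C0)@e0).round(),((p[:2]-C0)@n0).round())
E
python3 - <<'E'
from h import *
import pickle
st(); c=cap('wrist'); t=cap('top'); sd=cap('side'); pickle.dump((c,t,sd),open('w10.pkl','wb')); nuts2(c); print(nuts(t,(112,150,244,304)))
o=np.zeros((600,800,3),np.uint8); o[:360,:480]=cv2.resize(c['frame'],(480,360),interpolation=cv2.INTER_AREA)
o[:320,480:]=cv2.resize(t['frame'][145:305,100:260],(320,320)); o[360:600,:480]=cv2.resize(sd['frame'][250:370,180:420],(480,240))
cv2.imwrite('pics/w10.png',o)
E
```

```text
X 21.0 Y -0.1 Gz 168.7 t 21.1 F [ 0.2 -0.1 -2. ] M [ 0.02 -0.09 -0.  ] open 0.7088797040692366
[320.  80.] [285, 61, 72, 40, 2182] XY -107.0 -0.0
[267. 125.] [251, 108, 33, 34, 901] XY -73.0 -45.0
[236. 169.] [220, 153, 34, 33, 867] XY -36.0 -72.0
[318. 208.] [302, 192, 32, 32, 789] XY -3.0 -2.0
[(186, 233, 124, 14, 13), (218, 241, 87, 10, 12), (210, 259, 127, 13, 13), (193, 276, 157, 27, 11)]
```

```bash
python3 - <<'E'
from h import *
import pickle
c,t,sd=pickle.load(open('w10.pkl','rb'))
for z in (5,20,60,100):
    for cc,u,v in ((t,186,233),(c,318,208)):
        p=px2w(cc,u,v,z); print(z,((p[:2]-C0)@e0).round(),((p[:2]-C0)@n0).round(),end=' | ')
    print()
for z in (20,):
    for u,v in ((218,241),(210,259),(193,276)):
        p=px2w(t,u,v,z); print(((p[:2]-C0)@e0).round(),((p[:2]-C0)@n0).round())
E
```

```text
5 3.0 -0.0 | 5 -0.0 -2.0 | 
20 -1.0 -4.0 | 20 -3.0 -2.0 | 
60 -11.0 -12.0 | 60 -9.0 -2.0 | 
100 -22.0 -20.0 | 100 -15.0 -1.0 | 
-35.0 -69.0
-70.0 -45.0
-99.0 -2.0
```

All five walnuts are on the carton floor: two at X-107, the others at (-73,-45), (-36,-72) and (-3,-2). Top and wrist cameras agree. Next I level the bin by drawing its underside, forward of the grip, over the far wall's edge.

Call:
jog_arm:
  steps:
    - [[-1,0.002,-0.012,0,0],[-1,0.005,-0.028,0,0],[-1,0.009,-0.044,0,0],[-1,0.011,-0.056,0,0],[-1,0.0117,-0.063,0,0],[-1,0.0105,-0.067,0,0],[-1,0.009,-0.071,0,0],[-1,0.0075,-0.075,0,0],[-1,0.006,-0.079,0,0],[-1,0.0047,-0.083,0,0]]

```text
clock: 22.25
tcp_pos: [647.3, 290.1, 144.5]
ee_rot: [0.445, -0.547, 0.449, 0.549]
wrist_force: [-7.3, -1.6, -3.0]
opening: 0.709
```

Call:
jog_arm:
  steps:
    - [[-1,-0.001,-0.006,0,0],[-1,-0.002,-0.012,0,0],[-1,-0.003,-0.0175,0,0],[-1,-0.003,-0.024,0,0],[-1,-0.0025,-0.0295,0,0],[-1,-0.002,-0.035,0,0],[-1,0.001,-0.0435,0,0],[-1,0.004,-0.0515,0,0],[-1,0.009,-0.059,0,0],[-1,0.014,-0.066,0,0]]

```text
clock: 23.25
tcp_pos: [716.3, 304.3, 134.3]
ee_rot: [-0.448, 0.548, -0.447, -0.547]
wrist_force: [-0.8, -2.6, 12.9]
opening: 0.704
```

```bash
python3 - <<'E'
from h import *
import pickle
s=st(); c=cap('side'); t=cap('top'); pickle.dump((c,t),open('s11.pkl','wb')); print(nuts(t,(112,150,244,304)))
T=s['tcp_pos']; print(w2px(c,[*T[:2],T[2]+19]))
asc(c,170,250,270,350,2)
E
```

```text
X 170.6 Y 0.2 Gz 153.3 t 23.25 F [-0.8 -2.6 12.9] M [-0.87  0.72  0.12] open 0.7042704704275764
[(186, 233, 126, 13, 12), (218, 241, 85, 10, 12), (211, 259, 127, 13, 12), (193, 276, 157, 27, 12)]
[196.33899639 301.76623673]
250 ................##..............#####.############
252 ..............###.........................########
254 .............####.................................
256 ....#........####.................................
258 ....#........####++++.............................
260 ....#........###.+..+.+++++.......................
262 ....#........###.+..++++++++++....................
264 ....##.......###++..++++++++++++..................
266 ....##+++++++###++.#+++++++++++++.................
268 .........+......++.++++++++++++++#................
270 ................+..+++++++++++++++................
272 ................+..+++++++++++++++................
274 ........#####...+..+++++++++++++++................
276 ......#######...#..+++++++++++++++................
278 ......#######...#..##+......++++++................
280 .....########..+#..#####.....+++++#............
[... 1173 characters left out ...]
....#####################+++++++++++++++
326 ................###################+++++++++++++++
328 ...................##############+++++++++++++++++
330 ......................######++++++++++++++++++++++
332 ......................++++++++++++++++++++++++++++
334 ......................++++++++++++++++++++++++++++
336 ......................++++++++++++++++++++++++++++
338 ......................++++++++++++++++++++++++++++
340 ......................++++++++++++++++++++++++++++
342 ......................++++++++++++++++++++++++++++
344 ......................++++++++++++++++++++++++++++
346 ......................++++++++++++++++++++++++++++
348 ......................++++++++++++++++++++++++++++
```

```bash
python3 - <<'E'
from h import *
import pickle
c,t=pickle.load(open('s11.pkl','rb'))
for u,v,dy in [(171,316,33),(180,318.5,33),(192,322.5,33),(204,326.5,33),(210,328.5,33),(240,327,33),(240,302,33)]: print(u,v,onplane(c,u,v,dy))
asc(c,130,290,180,330,2)
E
```

```text
171 316 (np.float64(218.2), np.float64(148.4))
180 318.5 (np.float64(201.5), np.float64(140.5))
192 322.5 (np.float64(179.3), np.float64(128.0))
204 326.5 (np.float64(156.8), np.float64(115.2))
210 328.5 (np.float64(145.4), np.float64(108.7))
240 327 (np.float64(84.7), np.float64(110.5))
240 302 (np.float64(79.1), np.float64(182.0))
290 .........................
292 .........................
294 .........................
296 .........................
298 .........................
300 .........................
302 ..................#######
304 ..................###.###
306 ...................#..###
308 ...................######
310 ...................######
312 ....................#####
314 ...................######
316 ....................#####
318 .........................
320 .........................
322 .........................
324 .........................
326 .........................
328 .........................
```

Call:
jog_arm:
  steps:
    - [[-1,-0.015,0,0,0],[-1,-0.035,0,0,0],[-1,-0.05,0.005,-0.009,0],[-1,-0.055,0.014,-0.025,0.03],[-1,-0.055,0.03,-0.053,0.07],[-1,-0.055,0.049,-0.088,0.12],[-1,-0.055,0.068,-0.123,0.17],[-1,-0.055,0.087,-0.158,0.22],[-1,-0.055,0.106,-0.192,0.27],[-1,-0.055,0.125,-0.226,0.32]]

```text
clock: 24.35
tcp_pos: [636.7, 54.2, 186.9]
ee_rot: [0.53, -0.468, 0.53, 0.468]
wrist_force: [1.3, -0.3, -1.7]
opening: 0.712
```

```bash
python3 - <<'E'
from h import *
from scipy.spatial.transform import Rotation as Ro
s=st(); T=s['tcp_pos']; R=Ro.from_quat(s['ee_rot'],scalar_first=True).as_matrix(); print(T,R.round(3)); print('tool delta',R.T@(np.array([612,-28,90])-T), 'turn deg', np.degrees(np.arctan2(R[1,2],R[0,2]))-79.5)
E
```

```text
X 42.8 Y -229.0 Gz 205.9 t 24.35 F [ 1.3 -0.3 -1.7] M [ 0.02 -0.19  0.02] open 0.711653957436576
[636.66525129  54.18444498 186.91605093] [[-0.    -0.992  0.123]
 [-0.001  0.123  0.992]
 [-1.    -0.    -0.001]]
tool delta [ 97.02542056  14.33358086 -84.47481737] turn deg 3.4063731607404577
```

Call:
jog_arm:
  steps:
    - [[-1,0.005,0.003,-0.025,0.02],[-1,0.015,0.007,-0.05,0.04],[-1,0.035,0.011,-0.07,0.06],[-1,0.06,0.0135,-0.081,0.06],[-1,0.085,0.0143,-0.0845,0.06],[-1,0.105,0.0143,-0.0845,0.06],[-1,0.12,0.0143,-0.0845,0.06],[-1,0.127,0.0143,-0.0845,0.06],[-1,0.132,0.0143,-0.0845,0.06],[-1,0.132,0.0143,-0.0845,0.06]]

```text
clock: 25.35
tcp_pos: [614.0, -24.5, 54.7]
ee_rot: [0.543, -0.453, 0.543, 0.453]
wrist_force: [-0.9, -0.6, -1.4]
opening: 0.711
```

```bash
cat >> h.py <<'E'
def onpl(c,u,v,P,yaw,dy):
    a=np.radians(yaw); e=np.array([np.cos(a),np.sin(a)]); n=np.array([-e[1],e[0]]); o,d=ray(c,u,v); k=(dy-(o[:2]-P)@n)/(d[:2]@n); p=o+k*d; return round(float((p[:2]-P)@e),1),round(float(p[2]),1)
E
python3 - <<'E'
from h import *
import pickle
from scipy.spatial.transform import Rotation as Ro
s=st(); T=s['tcp_pos']; R=Ro.from_quat(s['ee_rot'],scalar_first=True).as_matrix(); print(T,np.degrees(np.arctan2(R[1,2],R[0,2])))
c=cap('side'); pickle.dump(c,open('s12.pkl','wb'))
u,v=w2px(c,[*T[:2],T[2]+19]).astype(int); print(u,v); asc(c,u-40,v-40,u+50,v+40,2)
E
```

```text
X 4.8 Y -301.7 Gz 73.7 t 25.35 F [-0.9 -0.6 -1.4] M [ 0.05 -0.14 -0.01] open 0.7106775688707342
[613.9762648  -24.54969468  54.65931326] 79.74605856000495
278 236
196 #########..##..#......####......#############
198 ############...#......####......#############
200 ##########.#...#......####......#############
202 ###########....#.+....###.......#############
204 ....#####+.......++++.##.+++++.....##########
206 .....###++.........++.#.++..++..........#####
208 +....##+++..............+...+...............#
210 ++++++++++#........+...+#....................
212 ++++++++++#.....#.##...+#....................
214 +++++++++##.....###...+#.....................
216 +++++++..............+##.....................
218 ###+##...............+...######..............
220 ######...................###########.........
222 ######...................#############.......
224 ######...................##################..
226 +########............+...####################
228 .++++++.######......#++.#####################
230 ......##.##########.#++######################
232 ..#..############################
[... 362 characters left out ...]

248 ...............##########################....
250 ................######################...#...
252 ..................###################........
254 ...................##################........
256 .....................###############.........
258 ......................##############.........
260 ........................###########..........
262 .........................##########..........
264 .............................................
266 .............................................
268 .............................................
270 ##########...................................
272 .########.########.##........................
274 #.######.####.####.######....................
```

```bash
python3 - <<'E'
from h import *
import pickle
c=pickle.load(open('s12.pkl','rb')); P=np.array([614,-24.5])
for u,v in [(256,240),(262,244.5),(268,248.5),(276,254),(284,260),(288,263),(306,263),(314,252)]: print(u,v,onpl(c,u,v,P,-10.3,33))
E
```

```text
256 240 (48.5, 73.2)
262 244.5 (32.9, 62.9)
268 248.5 (17.1, 54.3)
276 254 (-3.9, 42.1)
284 260 (-24.9, 28.2)
288 263 (-35.4, 21.3)
306 263 (-83.3, 35.2)
314 252 (-103.9, 76.8)
```

Call:
jog_arm:
  steps:
    - [[-1,0.007,0,0,0],[-1,0.013,0,0,0],[-1,0.0165,-0.002,0,0],[-1,0.0197,-0.0055,0,0],[-1,0.023,-0.009,0,0],[-1,0.0257,-0.012,0,0],[-1,0.029,-0.0145,0,0],[-1,0.0325,-0.017,0,0],[-1,0.036,-0.0195,0,0],[-1,0.039,-0.021,0,0]]

```text
clock: 26.4
tcp_pos: [637.6, -28.8, 17.2]
ee_rot: [0.544, -0.455, 0.542, 0.452]
wrist_force: [3.9, -2.4, 13.8]
opening: 0.709
```

Call:
jog_arm:
  steps:
    - [[-1,0.002,-0.001,0,0],[-1,0.004,-0.002,0,0],[-1,0.006,-0.003,0,0],[-1,0.0075,-0.004,0,0],[-1,0.009,-0.005,0,0],[-1,0.01,-0.005,0,0],[-1,0.01,-0.005,0,0],[-1,0.01,-0.005,0,0],[-1,0.01,-0.005,0,0],[-1,0.01,-0.005,0,0]]

```text
clock: 27.4
tcp_pos: [643.4, -29.8, 7.5]
ee_rot: [0.544, -0.455, 0.541, 0.452]
wrist_force: [5.1, -3.7, 10.4]
opening: 0.709
```

```bash
python3 - <<'E'
from h import *
import pickle
s=st(); T=s['tcp_pos']; print(T)
c=cap('side'); t=cap('top'); pickle.dump((c,t,T),open('s13.pkl','wb'))
u,v=w2px(c,[*T[:2],T[2]+19]).astype(int); print(u,v); asc(c,u-40,v-36,u+54,v+34,2)
E
```

```text
X 32.6 Y -312.7 Gz 26.5 t 27.4 F [ 5.1 -3.7 10.4] M [-0.63 -0.74  0.18] open 0.709016805961438
[643.38337848 -29.80089301   7.47434433]
268 247
211 ....+++++++++++#......###.......#..............
213 ....+++++++++++#......###......................
215 ...#++++++++++##......###......................
217 ....##++++++##...++.+.##.++++....#.............
219 ....##########....+++.#.++..+..#######.........
221 ....#########...........#...+.###.#########....
223 ....########....#......+#...#################..
225 ....+######....#####..+#...###.################
227 .....+++++.....####...+#..#####################
229 .......+.............+#..######################
231 .....#..............++...######################
233 ....................+...############.##########
235 ........................#######################
237 ........................#######################
239 ......###...............#######################
241 ........#####.......#+..#######################
243 .......#.########..##+.#######################.
245 .......#######################################.
247 ..........######
[... 163 characters left out ...]
#################.......
255 ...........############################........
257 ............###########################........
259 ...............#######################.........
261 ................######################.........
263 ++...................################..........
265 +++.....................#############..........
267 ++++.......................#######.............
269 +++++###..#######.............#................
271 +++++#.#.###.###########.......................
273 +++++.####..#######.#########..................
275 +++++.###########.##.############..............
277 +++++####.#####.#####################..........
279 +++++###.#.#############.##############........
```

```bash
python3 - <<'E'
from h import *
import pickle
c,t,T=pickle.load(open('s13.pkl','rb')); P=T[:2]
for u,v in [(252,257),(260,261),(270,263.5),(276,266),(282,268),(290,270),(304,264),(310,249)]: print(u,v,onpl(c,u,v,P,-10.3,33))
E
```

```text
252 257 (33.5, 13.0)
260 261 (11.7, 5.6)
270 263.5 (-15.9, 5.2)
276 266 (-32.2, 1.4)
282 268 (-48.5, -0.6)
290 270 (-70.2, -1.0)
304 264 (-107.9, 30.4)
310 249 (-123.5, 83.5)
```

Call:
jog_arm:
  steps:
    - [[-1,0.0015,-0.001,0,0],[-1,0.003,-0.002,0,0],[-1,0.004,-0.002,0,0],[-1,0.004,-0.002,0,0],[0.5,0.004,-0.002,0,0],[0.6,0.004,-0.002,0,0],[0.8,0.004,-0.002,0,0],[1,0,-0.002,0,0],[1,0,0.0,0,0],[1,0,0,0,0]]

```text
clock: 28.5
tcp_pos: [639.3, -29.1, 5.7]
ee_rot: [0.543, -0.453, 0.543, 0.453]
wrist_force: [-0.3, 0.4, 0.1]
opening: 0.999
```

Call:
jog_arm:
  steps:
    - [[1,-0.03,0,0,0],[1,-0.06,0.005,0,0],[1,-0.09,0.01,0,0],[1,-0.12,0.015,0,0],[1,-0.14,0.018,0,0],[1,-0.15,0.02,0,0],[1,-0.155,0.02,0,0],[1,-0.155,0.02,0,0],[1,-0.155,0.02,0,0],[1,-0.155,0.02,0,0]]

```text
clock: 29.5
tcp_pos: [619.5, -25.7, 159.4]
ee_rot: [0.542, -0.453, 0.543, 0.454]
wrist_force: [-0.4, 0.0, -0.3]
opening: 1.003
```

```bash
python3 - <<'E'
from h import *
import pickle
from scipy.spatial.transform import Rotation as Ro
s=st(); T=s['tcp_pos']; R=Ro.from_quat(s['ee_rot'],scalar_first=True).as_matrix(); print(T,np.degrees(np.arctan2(R[1,2],R[0,2])))
c=cap('wrist'); sd=cap('side'); pickle.dump((c,sd,T,R),open('w14.pkl','wb'))
f=c['frame'].copy()
cv2.imwrite('pics/w14.png',f)
h=cv2.cvtColor(f,cv2.COLOR_BGR2HSV); m=((h[...,1]<60)&(h[...,2]>130)).astype(np.uint8)[:300,200:440]
n,l,st_,ce=cv2.connectedComponentsWithStats(m); print([(st_[i].tolist()) for i in range(1,n) if st_[i][4]>150])
g=f[:320,200:440]; gg=cv2.cvtColor(g,cv2.COLOR_BGR2GRAY)
for v in range(90,320,6): print(v,''.join(' .:-=+*#%@'[min(9,int(x)//22)] for x in gg[v,0:240:3]))
E
```

```text
X 10.0 Y -303.9 Gz 178.4 t 29.5 F [-0.4  0.  -0.3] M [ 0.09 -0.2   0.02] open 1.0027193277523279
[619.52768976 -25.68801678 159.43633135] 79.76054232172018
[[83, 151, 80, 139, 9003], [155, 185, 12, 115, 890], [79, 189, 7, 111, 369], [214, 273, 26, 27, 447]]
90 ----------------------------------------------------------=+++++++++++++++++++++
96 ----------------------------------------------------------++++++++++++++++++++++
102 =---------------------------------------------------------=+++++++++++++++++++++
108 +=-------------------------------------------------------=++++++++++++++++++++++
114 ++=-------------------------------------------------------=+++++++++++++++++++++
120 +++=------------------------------------------------------=+++++++++++++++++++++
126 +++++----------=+-----------------------------------------++++++++++++++++++++++
132 ++++++-------=+++=---------------------------------------=++++++++++++++++++++++
138 +++++++===+++++++-----------------------------------------++++++++++++++++++++++
144 +++++++++++++++++=---------------------------------------=+++++++++++++++++
[... 1770 characters left out ...]
++++++++++++++++++++
276 ++++++++++=++++++++=-------+*++*******#***#**#*****++#@---++++++++++++++%@@%#*++
282 ++++++++=:.-+++++++=-------+*++**************#*****++#%---++++++++++++=.:*@@@@@@
288 +++++++=...-+++++++=-------=*++********************+*%%--=++++++++++++-...=%@@@@
294 +++++=:....:+++++++=-------=*+++++++++++++++++++++++*%%--=++++++++++++-....:*@@@
300 ++++=... . .+++++++=-------=*+++++++++++++++++++++++*@#--=++++++++++++:......+%@
306 +++:...  ..-+++++++=-------=*++++++++++++++++++++++##@*--=++++++++++++-.......-*
312 +=.. ... .-+++++++++-------=*+++++++++++++++++++++@@@@*--=+++++++++++++=........
318 -........=++++++++++-------=*********************%@@@@*--+++++++++++++++=.......
```

```bash
python3 - <<'E'
from h import *
import pickle
c,sd,T,R=pickle.load(open('w14.pkl','rb'))
g=cv2.cvtColor(c['frame'],cv2.COLOR_BGR2GRAY)
for v in range(312,340,4): print(v,''.join(' .:-=+*#%@'[min(9,int(x)//22)] for x in g[v,200:440:3]))
P=lambda u,v,z:px2w(c,u,v,z)[:2]
f=(P(284,150,30)+P(362,150,30))/2; a,b=P(278.5,189,70),P(367.5,186.5,70); l2,r2=P(281,312,70),P(363.5,312,70)
m=(a+b)/2; m2=(l2+r2)/2
print('lip',f,'front wall mid',m,np.linalg.norm(a-b),'dist',np.linalg.norm(f-m),'rear pts',m2,np.linalg.norm(l2-r2))
for p,q in ((f,m),(m,m2),(f,m2),(a,l2),(b,r2)): d=q-p; print('yaw',np.degrees(np.arctan2(d[1],d[0])))
E
```

```text
312 +=.. ... .-+++++++++-------=*+++++++++++++++++++++@@@@*--=+++++++++++++=........
316 =.. .....:+++++++++=-------=*++++++++++++++++++++%@@@@*--+++++++++++++++-.......
320 .... ....+++++++++++-------=********************#@@@@@#--=+++++++++++++++:......
324 ... ....-=++++++++++-------------------------------------=+++++++++++++++=......
328 .......*%*===+++++++-------------------------------------++++++++++++++++=-.....
332 -------++++=-=======-------------------------------------=======---========-----
336 ================================================================================
lip [547.41409749 -10.59693476] front wall mid [574.80224394 -15.67579989] 66.65272995005006 dist 27.855079188904575 rear pts [674.78209057 -34.21643578] 68.08543414752758
yaw -10.505606782006051
yaw -10.505798824682865
yaw -10.505757529454268
yaw -10.923145900427087
yaw -10.095978327240138
```

The bin stands upright and empty on the table at (628.9,-25.7), yaw -10.5°. Its width of 66.7 and lip distance of 28 both fit. I regrasp it at its centre and carry it to the pan at (573,-300).

Call:
jog_arm:
  steps:
    - [[1,0.02,-0.009,0.0017,0],[1,0.045,-0.009,0.0017,0],[1,0.075,-0.009,0.0017,0],[1,0.1,-0.009,0.0017,0],[1,0.12,-0.009,0.0017,0],[1,0.129,-0.009,0.0017,0],[1,0.1314,-0.009,0.0017,0],[1,0.1314,-0.009,0.0017,0],[0.6,0.1314,-0.009,0.0017,0],[0.3,0.1314,-0.009,0.0017,0]]

```text
clock: 30.6
tcp_pos: [629.6, -25.6, 30.2]
ee_rot: [0.543, -0.454, 0.542, 0.453]
wrist_force: [0.3, 0.6, 0.4]
opening: 0.877
```

Call:
jog_arm:
  steps:
    - [[-1,0,0,0,0],[-1,0,0,0,0],[-1,0,0,0,0],[-1,0,0,0,0],[-1,0,0,0,0],[-1,-0.01,0,0,0],[-1,-0.03,0,0,0],[-1,-0.06,0,0,0],[-1,-0.085,0,0,0],[-1,-0.1,0,0,0]]

```text
clock: 31.6
tcp_pos: [629.5, -25.2, 131.4]
ee_rot: [0.543, -0.454, 0.542, 0.453]
wrist_force: [-0.0, -0.9, -1.2]
opening: 0.705
```

Call:
jog_arm:
  steps:
    - [[-1,0,0,-0.01,0],[-1,0,0.001,-0.03,0],[-1,0,0.002,-0.065,0],[-1,0,0.003,-0.105,0],[-1,0,0.004,-0.145,0],[-1,0,0.005,-0.185,0],[-1,0,0.0055,-0.22,0],[-1,0,0.0059,-0.25,0],[-1,0,0.0059,-0.27,0],[-1,0,0.0059,-0.28,0]]

```text
clock: 32.6
tcp_pos: [571.4, -303.2, 127.4]
ee_rot: [0.543, -0.452, 0.544, 0.453]
wrist_force: [-0.2, -0.3, -0.4]
opening: 0.709
```

```bash
python3 - <<'E'
from h import *
import pickle
from scipy.spatial.transform import Rotation as Ro
s=st(); T=s['tcp_pos']; R=Ro.from_quat(s['ee_rot'],scalar_first=True).as_matrix(); print(T,np.degrees(np.arctan2(R[1,2],R[0,2])))
c=cap('wrist'); pickle.dump((c,T,R),open('w15.pkl','wb'))
g=cv2.cvtColor(c['frame'],cv2.COLOR_BGR2GRAY)
for v in range(60,330,7): print(v,''.join(' .:-=+*#%@'[min(9,int(x)//22)] for x in g[v,150:490:3]))
E
```

```text
X -92.5 Y -566.2 Gz 146.4 t 32.6 F [-0.2 -0.3 -0.4] M [-0.01 -0.12  0.03] open 0.7093702195533049
[ 571.39075157 -303.19979336  127.40486789] 79.55700078135285
60 ================++++++++++++++++++++++++++++++=:.............. .......-=++++++######################+=============
67 ================+++++++++++++++++++++++++++++++=.....................:-=++++++######################==============
74 =================+++++++++++++++++++++++++++++++=:..................--=+++++++++++++++++++++++++++++==============
81 =================++++++++++++++++++++++++++++++++--:...       ....----=++++++++++++++++++++++++++++===============
88 =================+++++++++++++++++++++++++++++++++=----::...::------=+++++++++++++++++++++++++++++++==============
95 =================++++++++++++++++++++++++++++++++++++=-----------=+++++++++++++++++++++++++++++++++===============
102 =================+++++++++++++++++++++++++++++++++++++++=---------+++++++++++++++++++++++++++++++++===============
109 =================++++++++++++++++++++++++++++++++++++++++=-------=+++++++++++++++++++++++++++++++++==========
[... 2994 characters left out ...]
=============+########%*========*+++++++*%%%%%%%%%%@%%%%%%%%%%%%%++++++++*%%*######*+==============------
298 :::::::::::-=========#########%%#========+++++++++#%%%%%%%%%%%%%%%%%%%%%%%++++++++*%##########+=========::::::::::
305 .........   -======###########+%#========+++++++++*%%%%%%%%%%%%%%%%%%%%%%%++++++++#%**##########+======: .........
312 .......     :===+############-:%%=========+++++++++#%%%%%%%%%%%%%%%%%%%%%%++++++++#%+:*###########*====.. ........
319 ......==---..=+############*:..*#+========+++++++++#%%%%%%%%@%%%%%%%%%%%%%++++++++%%- .+############*=-.==-=+-....
326 ... :+=-----:*############+..  =*+========+++++++++#%%%%%%%%%%%%%%%%%%%%%%++++++++%%:  .=#############--==--=**...
```

```bash
python3 - <<'E'
from h import *
import pickle
c,T,R=pickle.load(open('w15.pkl','rb'))
P=lambda u,v:px2w(c,u,v,45)[:2]
a,b=P(208,135),P(443,135); a2,b2=P(216,270),P(432.5,270)
print('front w',np.linalg.norm(a-b),'w2',np.linalg.norm(a2-b2)); d=(a2+b2)/2-(a+b)/2; y=np.degrees(np.arctan2(d[1],d[0])); e=b-a; print('yaw',y,np.degrees(np.arctan2(e[1],e[0])))
t=np.radians(-10.5); print('centre',(a+b)/2+85*np.array([np.cos(t),np.sin(t)]), 'from mid2',(a2+b2)/2)
cen=np.array([573,-300.5]); print('tool delta to',R.T@(np.array([*cen,73])-T))
E
```

```text
front w 166.25793965869536 w2 168.48140964686317
yaw -10.836797117536605 79.59118008648282
centre [ 573.04319955 -299.91785256] from mid2 [ 588.41000569 -303.36817485]
tool delta to [54.40026541 -1.23414878  2.97593931]
```

Call:
jog_arm:
  steps:
    - [[-1,0,0,0,0],[-1,0.01,0,0,0],[-1,0.022,0,0,0],[-1,0.034,0,0,0],[-1,0.042,0,0,0],[-1,0.046,0,0,0],[-1,0.048,0,0,0],[-1,0.049,0,0,0],[-1,0.05,0,0,0],[-1,0.05,0,0,0]]

```text
clock: 33.65
tcp_pos: [573.6, -300.2, 79.4]
ee_rot: [0.543, -0.453, 0.543, 0.453]
wrist_force: [0.2, -0.2, -1.1]
opening: 0.71
```

Call:
jog_arm:
  steps:
    - [[-1,0.0005,0,0,0],[-1,0.001,0,0,0],[-1,0.0015,0,0,0],[-1,0.002,0,0,0],[-1,0.0025,0,0,0],[-1,0.003,0,0,0],[-1,0.0035,0,0,0],[-1,0.004,0,0,0],[-1,0.004,0,0,0],[-1,0.004,0,0,0]]

```text
clock: 34.65
tcp_pos: [573.5, -300.1, 75.2]
ee_rot: [0.543, -0.453, 0.543, 0.453]
wrist_force: [0.6, -0.6, -1.6]
opening: 0.711
```

Call:
jog_arm:
  steps:
    - [[-1,0.0003,0,0,0],[-1,0.0006,0,0,0],[-1,0.0009,0,0,0],[-1,0.0012,0,0,0],[-1,0.0015,0,0,0],[-1,0.0018,0,0,0],[-1,0.0021,0,0,0],[-1,0.0021,0,0,0],[-1,0.0021,0,0,0],[-1,0.0021,0,0,0]]

```text
clock: 35.65
tcp_pos: [573.5, -300.1, 74.7]
ee_rot: [0.542, -0.454, 0.543, 0.453]
wrist_force: [-5.6, 1.1, 16.0]
opening: 0.709
```

Call:
jog_arm:
  steps:
    - [[-1,-0.0005,0,0,0],[-1,-0.001,0,0,0],[-1,-0.0015,0,0,0],[-1,-0.0015,0,0,0],[0.5,-0.0015,0,0,0],[0.6,-0.0015,0,0,0],[0.8,-0.0015,0,0,0],[1,-0.0015,0,0,0],[1,-0.0015,0,0,0],[1,-0.0015,0,0,0]]

```text
clock: 36.65
tcp_pos: [573.5, -300.0, 74.6]
ee_rot: [0.543, -0.453, 0.543, 0.453]
wrist_force: [0.2, -0.4, 0.2]
opening: 0.992
```

Call:
jog_arm:
  steps:
    - [[1,-0.015,0,0,0],[1,-0.035,0,0,0],[1,-0.06,0,0,0],[1,-0.085,0,0,0],[1,-0.11,0,0,0],[1,-0.13,0,0,0],[1,-0.145,0,0,0],[1,-0.15,0,0,0],[1,-0.15,0,0,0],[1,-0.15,0,0,0]]

```text
clock: 37.65
tcp_pos: [573.0, -300.1, 223.8]
ee_rot: [0.542, -0.453, 0.543, 0.454]
wrist_force: [-0.9, 0.4, 0.2]
opening: 1.002
```

Call:
jog_arm:
  steps:
    - [[1,0,0,-0.02,0],[1,0,0,-0.05,0],[1,0,0,-0.09,0],[1,0,0,-0.13,0],[1,0,0,-0.16,0],[1,0,0,-0.185,0],[1,0,0,-0.2,0],[1,0,0,-0.21,0],[1,0,0,-0.21,0],[1,0,0,-0.21,0]]

```text
clock: 38.65
tcp_pos: [536.7, -505.2, 224.5]
ee_rot: [0.543, -0.454, 0.542, 0.454]
wrist_force: [-0.1, 0.8, 1.0]
opening: 0.998
```

```bash
python3 - <<'E'
from h import *
import pickle
s=st(); c=cap('side'); t=cap('top'); pickle.dump((c,t),open('fin.pkl','wb'))
o=np.zeros((600,800,3),np.uint8); o[:300,:400]=cv2.resize(c['frame'][150:300,210:410],(400,300),interpolation=cv2.INTER_CUBIC)
o[:300,400:]=cv2.resize(t['frame'][160:310,370:570],(400,300),interpolation=cv2.INTER_CUBIC)
o[300:,:400]=cv2.resize(t['frame'][120:320,110:377],(400,300),interpolation=cv2.INTER_CUBIC)
o[300:,400:]=cv2.resize(c['frame'][200:400,180:447],(400,300),interpolation=cv2.INTER_CUBIC)
cv2.imwrite('pics/fin.png',o)
E
```

```text
X -166.7 Y -757.3 Gz 243.5 t 38.65 F [-0.1  0.8  1. ] M [ 0.03 -0.16 -0.07] open 0.997887547389536
```

View pics/fin.png

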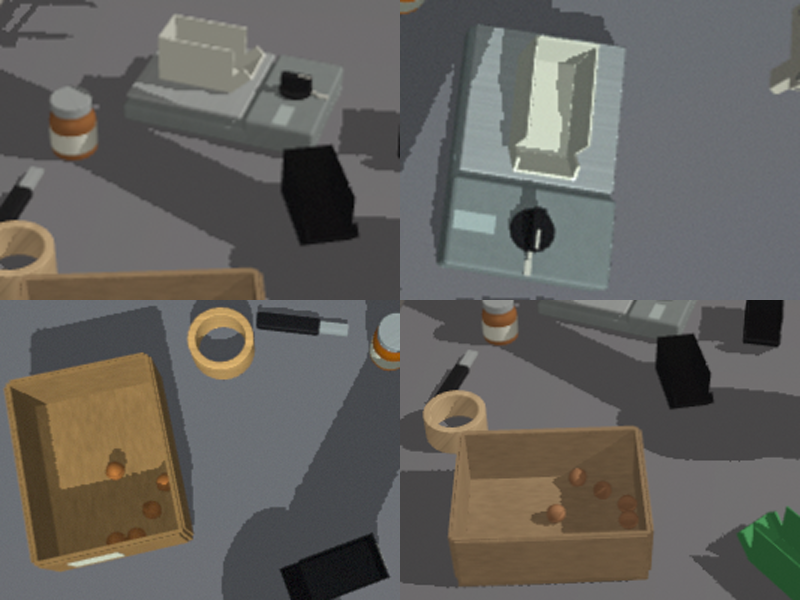

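The final picture shows the empty bin upright on the pan, all five walnuts in the carton, the pointer at the mark and the bystanders in place.

```bash
python3 -c "
from bench import ticket; print(ticket.sign_off())"
```

```text
the job is handed in; nothing more can be done
None
```

I handed the job in at 38.7 s of the 72 s, with the knob set, the carton filled and the bin on the pan. No verdict comes back.

- **Knob:** I turned the tare knob about 72° counter-clockwise. The wrist picture then showed the pointer line, nose and raised mark in one line.
- **Emptying:** The first try, tipping the bin over the far carton wall, stopped at about 36° because the bin slid in the grip. Pressing its lip on the near wall took it to about 74°. All five walnuts fell out, and the top and wrist cameras agree that they lie on the carton floor.
- **Righting the bin:** I tilted it back on the far wall and pressed it level on the table. It was still a few degrees off level when I let go, so its back edge dropped roughly 1 cm onto the table.
- **Placing:** I gripped it again at its centre and lowered it slowly onto the pan at about (573, -300). The wrist sensor read 16 N at contact, so the touchdown was a little firmer than I wanted. I backed off before opening the gripper.

**Final look:** The last picture shows the bin upright, empty and about central on the pan. Tape roll, jar and cutter look unmoved, and the gripper is clear. I did not measure the bin's centring after letting go; it rests on the arm's position at release and that picture.

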